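# Bring the rotator's tube cup to the top

## Robot

A 6-joint arm with a two-finger parallel gripper is mounted at the origin on a cart in front of the work surface, level with it; the furniture and walls round the work are solid. World frame = base frame: x ahead of the robot, y to its left, z up, the work surface at z = 0. Lengths are in m, angles in rad, forces in N, time in s.
With the tool pointing down it reaches from about 0.275 to 0.75 m from the base axis. Payload 10.2 kg.
Tool frame: the origin (TCP) lies between the finger pads; the fingertips stand 14 mm ahead of it and the grasp point (between the pads) lies 5 mm behind it (ctrl.tip_extent is the distance from the TCP to the fingertips, in m); z points along the fingers, y is the direction in which the jaws open and shut (so a half turn about z gives the same grasp; the last joint's range is limited). The gripper opens to 85 mm and grips with 20 to 120 N. Pads are 22 mm wide; open, the fingers measure 114 mm over their backs; the gripper's body (76 mm by 85 mm) begins 54 mm behind the grasp point. The pads swing forward as they close: fully open they stand 13 mm farther back than shut.
Start: joints at [0.926, 0.313, 1.498, -0, 1.331, -0.223], TCP at [0.215, 0.479, 0.245] pointing down, gripper open.
Joint ranges: [-2.94, 2.94], [-0.97, 2.17], [0.19, 2.56], [-1.23, 4.37], [0.02, 3.11], [-2.88, 2.88]. Speed limits (rad/s): [2.39, 2.39, 3.01, 3.14, 3.14, 3.14].

## Interface

Orientations are given as a 3x3 rotation matrix whose columns are the frame's x, y, z axes.
In Python, from station import ctrl gives the robot as it stands.
- The arm moves only by the tool apply_moves, never from a script. Its argument "commands" is a list of rows, each a list of 6 numbers: the shift along the world's x, y, z scaled (see below), then the turn, a rotation vector about the world's x, y, z scaled (see below). A call has 1 to 10 rows; each row is the pose to reach, as a shift and turn from the pose commanded when the call began; what a row does not reach only later rows make up. The controller multiplies each number of a shift by 0.2 m and each number of a turn by 45 degrees. A row lasts 1/8 s, in which the tool goes at most 62.5 mm and 10.7 degrees, less where a joint would pass 70% of its speed; a pose out of reach is approached as far as the arm can. A call with a number of a shift or a turn outside -1 to 1 is refused whole. A call with a gripper value outside its range is refused whole. "claw" is the opening, from 0 (shut) to 1 (fully open), set as the call begins (left out, the last holds). The fingers move at their own pace and stop on an object; "squeeze" is the grip in N (left out, the last holds). Time passes only in rows, so rows that repeat a pose let the fingers close. It gives the time, the measured TCP pose, the force and the opening at its end, in the units of the state.
- ctrl.get_obs(): the state, without advancing time (a new reading comes with each control period).
- ctrl.get_image(name): name is "side" or "top" or "wrist"; returns a dict with "img" (384x512x3 uint8, red, green, blue), "vertical_fov" (degrees; the focal length in pixels is half the picture's height over the tangent of half this angle, whatever the lens; pixels are square), "cx", "cy" (the principal point, pixels), "extrinsics" (4x4, takes a point from camera to world coordinates); the wrist camera has in their place "mount" (4x4, takes a point from camera to tool coordinates, whose origin is the TCP and whose axes are the flange's). Camera axes: x right, y down, z forward; pixel columns grow to the right and rows downward; lengths in m; the calibration is good to about 2 mm. A picture is of the moment at which its call begins: read the wrist's pose just before it. There is no depth.
- ctrl.sign_off(): hands the job in, once; it reports no verdict.
The state is a dict: "clock": time; "qpos": joint angles; "qd": joint speeds; "joint_torque": joint torques, N m; "eef_pos": TCP position; "eef_rot": TCP orientation; "ft_force": force on the tool from outside, world axes, zero at the start; "wrist_torque": the same for the moment, N m; "width": opening from 0.0 (shut) to 1.0 (fully open).
Only numpy, scipy, OpenCV 4.12 (cv2) and the standard library are available. Lean on these libraries where they do the work, as an engineer would, in place of code of your own. Each camera call takes 0.05 s, during which the arm holds its last target.

## Task

Turn the spoked wheel of the tube rotator by pushing its plain spokes round, one after another, until its tube cup points straight up, ready to be loaded, then let go and leave it at rest there. Only push: lift nothing, do not push on the tube cup itself, and leave the rotator and the bottle, beaker and marker pen round it where they stand.

Things in the scene. Friction and masses are not known exactly. Their poses are not given: they have to be found in the camera images.
- rotator: white bench-top tube rotator, loose, about 3 kg. Origin: centre of its underside, on the bench; -x is its front (wheel side, to the robot at yaw 0), z up. Base plate 190 (x) x 200 (y) mm, top at 20 mm; drive housing behind the wheel, x = 15 to 85 mm, 100 mm wide, top at 182 mm. The wheel stands upright in the plane x = -45 mm and turns about a level axis along x, 150 mm above the bench.
- wheel_hub (a point): centre of the wheel, in the plane of its spokes; turns with it: x along the axle to the housing, z along the cup. Six radial positions 60 degrees apart: five plain round spokes (rods 12 mm thick, round ends 115 mm from the centre), the sixth carries the cup. A hoop (outer radius 60 mm, bar 10 mm) joins them; the spokes stand out beyond it. Hub radius 20 mm.
- wheel (a joint): wheel angle, rad: 0 (or a multiple of 2 pi) = cup straight up; grows clockwise seen from the front (cup's top goes to the robot's right). No end stops, turns either way. The plain spokes stand at this angle plus 60, 120, 180, 240, 300 degrees. Stiff bearing (0.12 N m, 1 to 2 N at the spokes): the wheel stays where it is left.
- cup: tube cup: open aluminium tube holder, 40 mm long, 30 mm across, 35 mm at its collared mouth, clearly thicker than the spokes. Origin: centre of its bottom, 80 mm from the wheel's centre; z points out of its mouth, radially outward; the mouth is 120 mm from the wheel's centre. Not to be pushed.
- white_bottle: white plastic reagent bottle with a screw cap, 56 mm across, 102 mm high, standing on the bench at the rotator's left. Origin: centre of its underside. Bystander.
- beaker: small clear beaker, 55 mm across, 68 mm high, standing at the rotator's right. Origin: centre of its underside. Bystander.
- marker_pen: marker pen, 135 mm long, 17 mm thick, lying on the bench in front of the rotator. Origin: centre of its underside. Bystander.

How it is judged:
By the outcome, as a careful person would: the job done as asked, in the order asked, and still so for the second after the job is handed in, with the robot touching nothing.
It also fails if it takes over 58 s, if anything falls off the work surface, if the arm or the gripper's body presses on something with over 40 N, if the wrist force passes 120 N, or if a joint passes its speed limit or range.

## Working session

There is one attempt and no reset: what is moved stays moved. The work goes in short steps, Python scripts to look and compute and a tool call to move; the robot and the scene stay as the last step left them, time stands still between calls to the robot, and variables do not carry over. Pictures are saved under pics/ and viewed, and the job is handed in when it is done.

Besides the shell and the picture viewer there is one more tool, called in YAML: its name, and indented under it one key for each argument. apply_moves: Moves the arm, as the interface text tells. Its arguments: {"type":"object","properties":{"commands":{"type":"array"},"claw":{"type":"number"},"squeeze":{"type":"number"}},"required":["commands"]}

```bash
ls; mkdir -p pics
python3 - <<'E'
from station import ctrl
import cv2,numpy as np
np.set_printoptions(precision=4,suppress=True)
o=ctrl.get_obs(); print(o['clock'],o['eef_pos'],o['eef_rot'],o['width'])
for n in ['side','top','wrist']:
    d=ctrl.get_image(n); cv2.imwrite(f'pics/{n}0.png',d['img'][:,:,::-1]); print(n,d['vertical_fov'],d['cx'],d['cy'],d.get('extrinsics',d.get('mount')))
E
```

```text
pics
0.0 [0.2148 0.4788 0.2447] [[-0.9124  0.4093 -0.0007]
 [ 0.4093  0.9124 -0.001 ]
 [ 0.0003 -0.0012 -1.    ]] 1.0000568777795065
side 57.10692681270198 253.6922336044422 197.28112998085157 [[ 0.9409  0.3054 -0.1466  0.7214]
 [ 0.3386 -0.8353  0.4331 -0.4662]
 [ 0.0098 -0.4572 -0.8893  1.1462]
 [ 0.      0.      0.      1.    ]]
top 46.8832376317418 257.42185568758845 192.725779045237 [[-0.0292 -0.9946  0.0991  0.4433]
 [-0.9996  0.0294  0.0008  0.0118]
 [-0.0037 -0.099  -0.9951  1.2647]
 [ 0.      0.      0.      1.    ]]
wrist 59.17689362523436 258.3619318092504 192.63680164089692 [[-0.0002 -0.9635 -0.2679  0.0676]
 [ 1.     -0.0001 -0.0006 -0.0015]
 [ 0.0005 -0.2679  0.9635 -0.129 ]
 [ 0.      0.      0.      1.    ]]
```

View pics/side0.png

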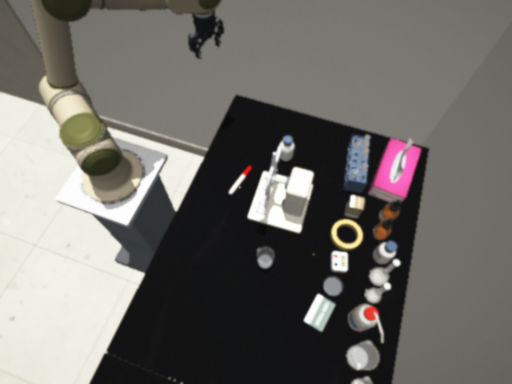

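View pics/top0.png

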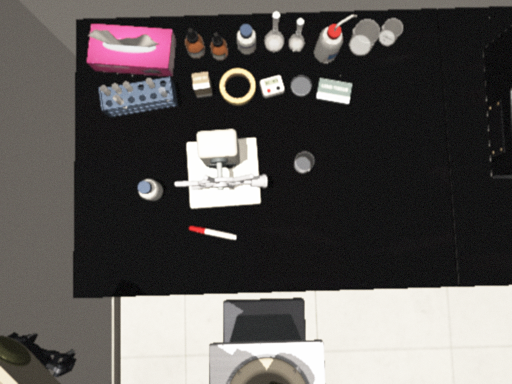

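View pics/wrist0.png

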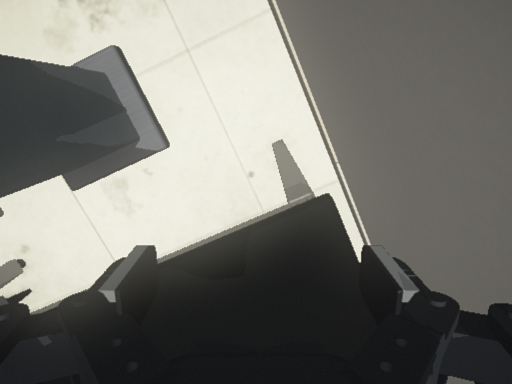

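Run:
```python
import cv2
a=cv2.imread('pics/top0.png')[115:255,125:330]; cv2.imwrite('pics/t0z.png',cv2.resize(a,None,fx=3.9,fy=3.9,interpolation=2))
a=cv2.imread('pics/side0.png')[125:275,215:330]; cv2.imwrite('pics/s0z.png',cv2.resize(a,None,fx=4,fy=4,interpolation=2))
```

```text
(no output)
```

View pics/t0z.png

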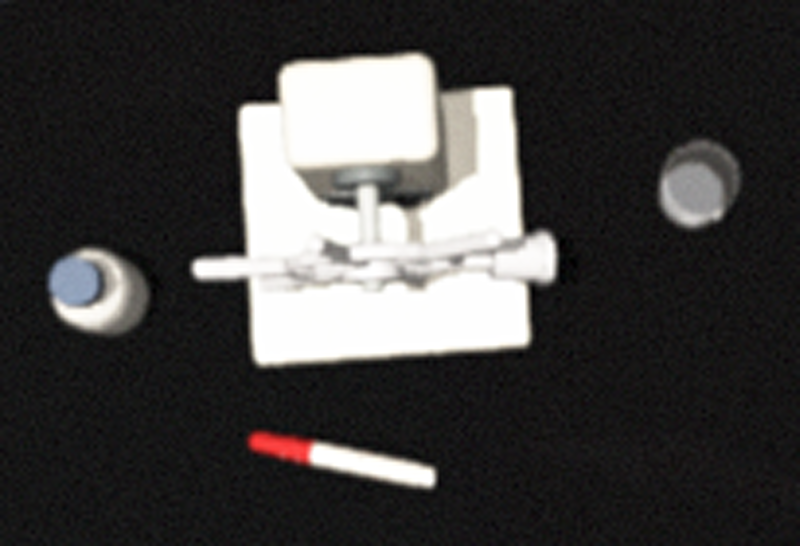

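View pics/s0z.png

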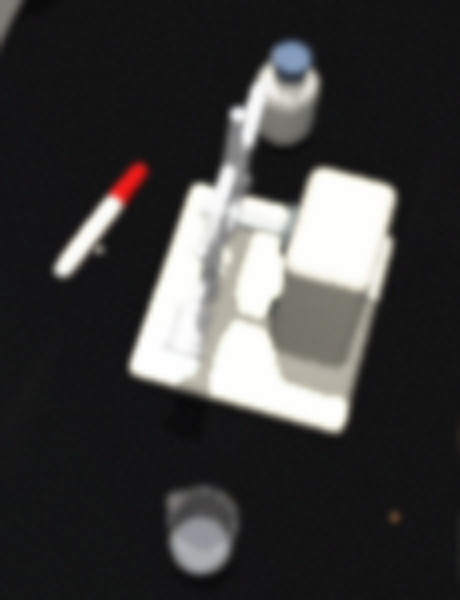

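```bash
cat > h.py <<'E'
import numpy as np,cv2
from station import ctrl
np.set_printoptions(precision=4,suppress=True)
def cam(n):
    d=ctrl.get_image(n); return d
def ray(d,uv,E=None):
    E=np.array(d['extrinsics']) if E is None else E
    f=d['img'].shape[0]/2/np.tan(np.radians(d['vertical_fov'])/2)
    v=np.array([(uv[0]-d['cx'])/f,(uv[1]-d['cy'])/f,1]); v=E[:3,:3]@v
    return E[:3,3],v/np.linalg.norm(v)
def onz(d,uv,z,E=None):
    o,v=ray(d,uv,E); return o+v*(z-o[2])/v[2]
def onplane(d,uv,p,n,E=None):
    o,v=ray(d,uv,E); return o+v*((p-o)@n)/(v@n)
def tri(a,b):
    (o1,v1),(o2,v2)=a,b
    s=np.linalg.lstsq(np.c_[v1,-v2],o2-o1,rcond=None)[0]
    p,q=o1+v1*s[0],o2+v2*s[1]; return (p+q)/2,np.linalg.norm(p-q)
def proj(d,P,E=None):
    E=np.array(d['extrinsics']) if E is None else E
    f=d['img'].shape[0]/2/np.tan(np.radians(d['vertical_fov'])/2)
    c=E[:3,:3].T@(np.array(P)-E[:3,3]); return np.array([d['cx']+f*c[0]/c[2],d['cy']+f*c[1]/c[2]])
E
python3 - <<'E'
from h import *
T=ctrl.get_image('top');S=ctrl.get_image('side')
t=lambda x,y:(125+(x+.5)/3.9-.5,115+(y+.5)/3.9-.5)
s=lambda x,y:(215+(x+.5)/4-.5,125+(y+.5)/4-.5)
ct=[onz(T,t(*c),.02) for c in [(240,103),(513,88),(530,345),(257,363)]]
cs=[onz(S,s(*c),.02) for c in [(197,185),(132,370),(343,432)]]
print('top',*ct,'mean',np.mean(ct,0));print('side',*cs)
print('tip cup',tri(ray(T,t(548,258)),ray(S,s(178,345))))
print('spokeL',tri(ray(T,t(200,269)),ray(S,s(262,85))), tri(ray(T,t(200,269)),ray(S,s(238,112))))
c=np.mean(ct,0)
for n,p in dict(bottle=(75,282),).items(): print(n,onz(T,t(*p),.1))
print('beaker',onz(T,t(692,195),.0),onz(S,s(200,545),0),'pen',onz(T,t(255,440),.008),onz(T,t(432,478),.008))
E
```

```text
top [0.7218 0.2122 0.02  ] [0.727  0.0118 0.02  ] [0.5377 0.005  0.02  ] [0.5305 0.2025 0.02  ] mean [0.6293 0.1079 0.02  ]
side [0.5338 0.1996 0.02  ] [0.5422 0.0018 0.02  ] [0.7315 0.0092 0.02  ]
tip cup (array([ 0.5866, -0.0085,  0.1253]), np.float64(0.0017135678523156218))
spokeL (array([0.5798, 0.2127, 0.184 ]), np.float64(0.000821699321264842)) (array([0.5737, 0.2131, 0.1466]), np.float64(0.023869344760188524))
bottle [0.5836 0.3131 0.1   ]
beaker [ 0.647  -0.1183  0.    ] [ 0.6477 -0.1205  0.    ] pen [0.4754 0.2066 0.008 ] [0.4442 0.0787 0.008 ]
```

Run:
```python
from h import *
from scipy.spatial.transform import Rotation as R
o=ctrl.get_obs();R0=o['eef_rot'];p=o['eef_pos']
Rd=np.array([[-1,0,0],[0,1,0],[0,0,-1.]])
Rt=R.from_euler('y',-45,degrees=True).as_matrix()@Rd
rv=R.from_matrix(Rt@R0.T).as_rotvec(degrees=True)/45
print((np.array([.40,.105,.36])-p)/.2, rv, R.from_matrix(Rd@R0.T).as_rotvec(degrees=True)/45)
```

```text
[ 0.9256 -1.8696  0.5747] [-0.2103 -0.9851  0.5092] [ 0.0006 -0.0003  0.537 ]
```

apply_moves:
  commands:
    - [0.1, -0.2, 0.5, -0.04, -0.2, 0.1]
    - [0.3, -0.45, 0.57, -0.08, -0.4, 0.2]
    - [0.5, -0.7, 0.57, -0.13, -0.6, 0.3]
    - [0.7, -0.9, 0.57, -0.17, -0.8, 0.4]
    - [0.92, -0.97, 0.57, -0.21, -0.985, 0.51]
    - [0.92, -0.97, 0.57, -0.21, -0.985, 0.51]
  claw: 1

```text
clock: 1.0
eef_pos: [0.3997, 0.2829, 0.3585]
eef_rot: [[-0.707, 0.002, 0.707], [0.001, 1.0, -0.002], [-0.707, -0.001, -0.707]]
ft_force: [0.3, -0.0, 0.1]
width: 1.002
```

apply_moves:
  commands:
    - [0, -0.3, 0, 0, 0, 0]
    - [0, -0.6, 0, 0, 0, 0]
    - [0, -0.9, 0, 0, 0, 0]
    - [0, -0.9, 0, 0, 0, 0]
    - [0, -0.9, 0, 0, 0, 0]

```text
clock: 1.62
eef_pos: [0.399, 0.1042, 0.3598]
eef_rot: [[-0.707, 0.002, 0.707], [0.003, 1.0, -0.0], [-0.707, 0.002, -0.707]]
ft_force: [-1.4, -0.3, 0.2]
width: 1.0
```

Run:
```python
from h import *
o=ctrl.get_obs(); print(o['clock'],o['eef_pos'],o['eef_rot'],o['qpos'],o['qd'])
d=ctrl.get_image('wrist')
np.savez('w1.npz',p=o['eef_pos'],R=o['eef_rot'],img=d['img'])
cv2.imwrite('pics/w1.png',cv2.resize(d['img'][::-1,::-1,::-1],(800,600),interpolation=2))
```

```text
1.625 [0.399  0.1042 0.3598] [[-0.707   0.002   0.7072]
 [ 0.0026  1.     -0.0002]
 [-0.7072  0.0017 -0.707 ]] [-0.0536 -0.3972  2.0605  0.0589  0.6943 -1.6514] [ 0.0654  0.0216 -0.0116 -0.0529 -0.0079  0.0742]
```

View pics/w1.png

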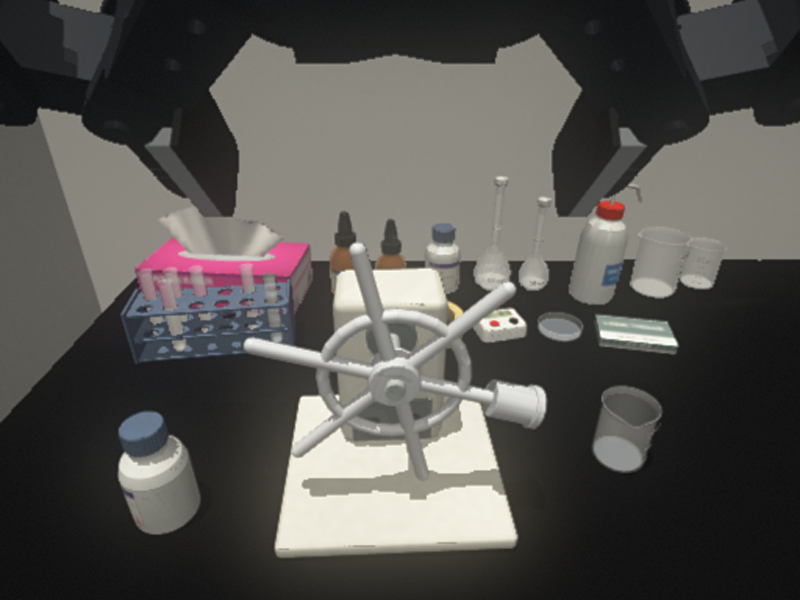

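```bash
cat >> h.py <<'E'
def wE(d,o):
    E=np.eye(4);E[:3,:3]=o['eef_rot'];E[:3,3]=o['eef_pos'];return E@np.array(d['mount'])
yaw=0.035
xr=np.array([np.cos(yaw),np.sin(yaw),0]);yr=np.array([-np.sin(yaw),np.cos(yaw),0])
C=np.array([.630,.1075,0]); H=C-.045*xr+np.array([0,0,.15])
def unz(u,v): return (511-((u+.5)*.64-.5), 383-((v+.5)*.64-.5))
def ang(P,h=None):
    e=P-(H if h is None else h); return np.degrees(np.arctan2(-e@yr,e[2])),np.hypot(e@yr,e[2])
E
python3 - <<'E'
from h import *
o=ctrl.get_obs();d=ctrl.get_image('wrist');E=wE(d,o)
print(H)
P=[onplane(d,unz(*t),H,xr,E) for t in [(358,248),(510,290),(248,344),(298,453),(421,476),(538,408)]]
for p in P: print(p,ang(p))
x=[[p@yr,p[2]] for p in P[:5]]
(cx,cz),r=cv2.minEnclosingCircle(np.array(x,np.float32));print(cx,cz,r, H@yr)
c=[onz(d,unz(*t),z,E) for t,z in [((301,397),.02),((484,399),.02),((517,540),.02),((276,550),.02)]]
print(c,np.mean(c,0))
print('bottle cap',onz(d,unz(143,427),.1,E), 'beaker rim',onz(d,unz(630,408),.068,E))
E
```

```text
[0.585  0.1059 0.15  ]
[0.5842 0.1284 0.2582] (np.float64(-11.724714549849937), np.float64(0.11050399070409214))
[0.588  0.0221 0.224 ] (np.float64(48.56708537473616), np.float64(0.11183244353155458))
[0.5813 0.2118 0.1825] (np.float64(-72.93304186460644), np.float64(0.11078992402248616))
[0.5822 0.1853 0.071 ] (np.float64(-134.85780818118968), np.float64(0.1119846166098188))
[0.5859 0.0809 0.0393] (np.float64(167.23449930302704), np.float64(0.11347774024494069))
[ 0.5892 -0.0126  0.114 ] (np.float64(106.8730288952072), np.float64(0.12392886063287471))
0.08449552208185196 0.1487121284008026 0.11212588846683502 0.08538866457054323
[array([0.7146, 0.2076, 0.02  ]), array([0.711 , 0.0056, 0.02  ]), array([0.5368, 0.0044, 0.02  ]), array([0.5281, 0.1989, 0.02  ])] [0.6226 0.1041 0.02  ]
bottle cap [0.5826 0.3089 0.1   ] beaker rim [ 0.6415 -0.1177  0.068 ]
```

```bash
cat >> h.py <<'E'
def tcp(phi,r=.098,dx=.007):
    a=np.radians(phi); P=H+r*np.array([0,0,np.cos(a)])-r*np.sin(a)*yr
    return P+np.array([dx,0,-(dx+.001)])
E
python3 - <<'E'
from h import *
o=ctrl.get_obs();p=np.array([.399,.1042,.3598]); print(o['eef_pos'],o['clock'])
g=tcp(17); pre=g+np.array([-.09,0,.09]); print('pre',pre,(pre-p)/.2,'ins',(g-pre)/.2)
for f in range(17,-65,-8): print(f,(tcp(f)-g)/.2)
E
```

```text
[0.399  0.1056 0.3596] 1.725
pre [0.503  0.0773 0.3257] [ 0.5202 -0.1345 -0.1704] ins [ 0.45  0.   -0.45]
17 [0. 0. 0.]
9 [-0.0023  0.0666  0.0154]
1 [-0.0047  0.1346  0.0213]
-7 [-0.0071  0.2029  0.0178]
-15 [-0.0095  0.2699  0.0047]
-23 [-0.0117  0.3345 -0.0175]
-31 [-0.0138  0.3954 -0.0486]
-39 [-0.0158  0.4514 -0.0878]
-47 [-0.0176  0.5013 -0.1344]
-55 [-0.0191  0.5443 -0.1875]
-63 [-0.0203  0.5795 -0.2461]
```

apply_moves:
  commands:
    - [0.17, -0.05, -0.05, 0, 0, 0]
    - [0.35, -0.1, -0.1, 0, 0, 0]
    - [0.52, -0.14, -0.17, 0, 0, 0]
    - [0.52, -0.14, -0.17, 0, 0, 0]
    - [0.52, -0.14, -0.17, 0, 0, 0]
  claw: 0
  squeeze: 20

```text
clock: 2.35
eef_pos: [0.5027, 0.0783, 0.3252]
eef_rot: [[-0.708, -0.003, 0.707], [-0.002, 1.0, 0.003], [-0.707, 0.001, -0.708]]
ft_force: [0.6, 0.4, 0.1]
width: 0.001
```

Run:
```python
from h import *
o=ctrl.get_obs(); print(o['clock'],o['eef_pos'],o['width'],ctrl.tip_extent)
d=ctrl.get_image('wrist')
cv2.imwrite('pics/w2.png',cv2.resize(d['img'][::-1,::-1,::-1],(800,600),interpolation=2))
```

```text
2.35 [0.5027 0.0783 0.3252] 0.0005941277035638951 0.014
```

View pics/w2.png

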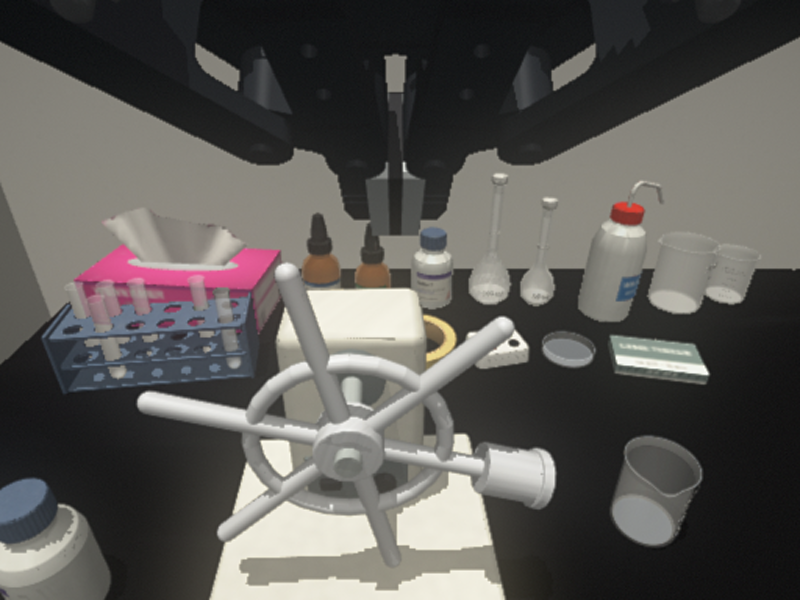

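apply_moves:
  commands:
    - [0.15, 0, -0.15, 0, 0, 0]
    - [0.3, 0, -0.3, 0, 0, 0]
    - [0.45, 0, -0.45, 0, 0, 0]
    - [0.45, 0, -0.45, 0, 0, 0]

```text
clock: 2.9
eef_pos: [0.5929, 0.0777, 0.2332]
eef_rot: [[-0.71, -0.002, 0.704], [-0.001, 1.0, 0.002], [-0.704, 0.001, -0.71]]
ft_force: [-0.7, -0.5, -0.7]
width: -0.0
```

Run:
```python
from h import *
o=ctrl.get_obs(); print(o['clock'],o['eef_pos'],tcp(17),o['ft_force'])
d=ctrl.get_image('wrist')
cv2.imwrite('pics/w3.png',cv2.resize(d['img'][::-1,::-1,::-1],(800,600),interpolation=2))
```

```text
2.9 [0.5929 0.0777 0.2332] [0.593  0.0773 0.2357] [-0.71   -0.5388 -0.7179]
```

View pics/w3.png

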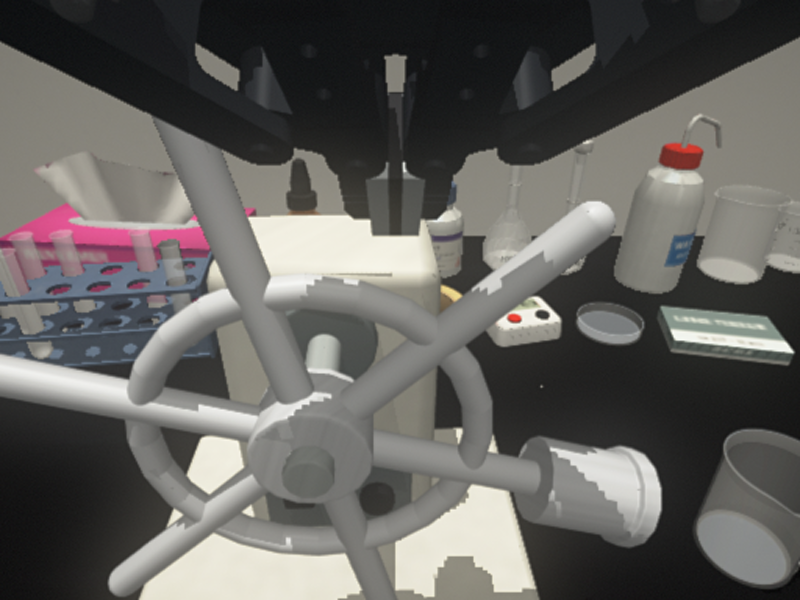

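apply_moves:
  commands:
    - [0, 0.067, 0.015, 0, 0, 0]
    - [0, 0.135, 0.021, 0, 0, 0]
    - [0, 0.203, 0.018, 0, 0, 0]
    - [-0.01, 0.27, 0.005, 0, 0, 0]
    - [-0.01, 0.335, -0.018, 0, 0, 0]
    - [-0.014, 0.395, -0.049, 0, 0, 0]
    - [-0.016, 0.45, -0.088, 0, 0, 0]
    - [-0.016, 0.45, -0.088, 0, 0, 0]

```text
clock: 3.95
eef_pos: [0.5893, 0.1677, 0.2195]
eef_rot: [[-0.705, -0.002, 0.709], [-0.001, 1.0, 0.002], [-0.709, 0.0, -0.705]]
ft_force: [-0.1, -0.1, -0.2]
width: -0.001
```

Run:
```python
from h import *
o=ctrl.get_obs(); print(o['clock'],o['eef_pos'],tcp(-39),o['ft_force'])
d=ctrl.get_image('wrist')
cv2.imwrite('pics/w4.png',cv2.resize(d['img'][::-1,::-1,::-1],(800,600),interpolation=2))
a=ctrl.get_image('top')['img'][115:255,125:330,::-1]; cv2.imwrite('pics/t4.png',cv2.resize(a,None,fx=3.9,fy=3.9,interpolation=2))
```

```text
3.95 [0.5893 0.1677 0.2195] [0.5899 0.1676 0.2182] [-0.0958 -0.1073 -0.1762]
```

View pics/w4.png

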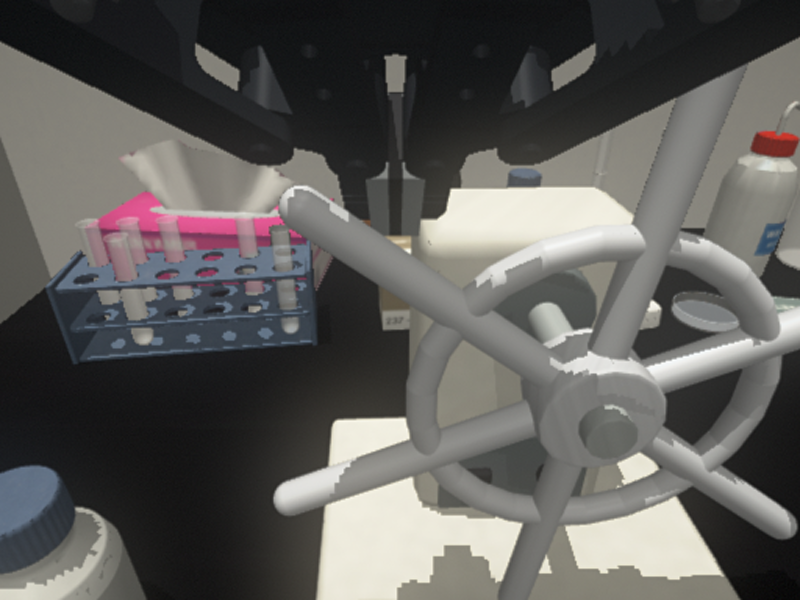

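View pics/t4.png

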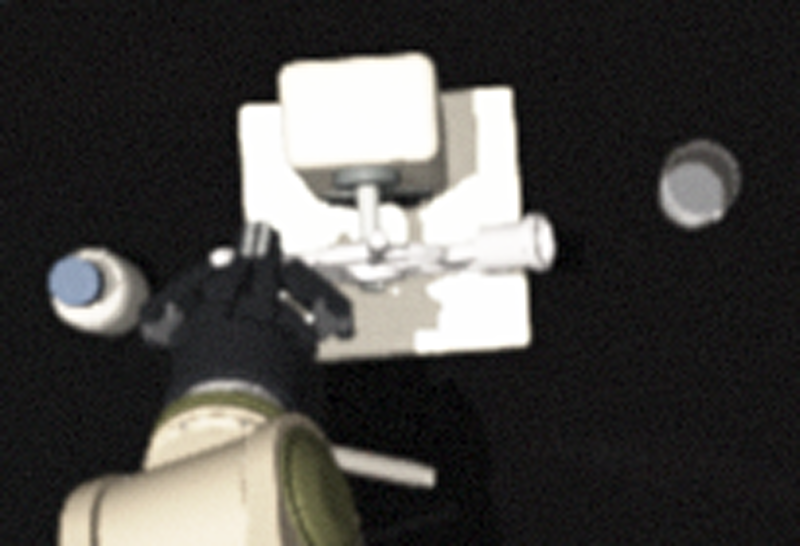

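Run:
```python
from h import *
o=ctrl.get_obs();d=ctrl.get_image('wrist');E=wE(d,o)
for t in [(298,205),(285,500),(790,525)]: print(ang(onplane(d,unz(*t),H,xr,E)))
g=o['eef_pos']; g=tcp(-39)
for f in (-45,-51,-57,-63): print(f,(tcp(f)-g)/.2)
```

```text
(np.float64(-52.16872685037936), np.float64(0.10778360252033632))
(np.float64(-114.71976571257942), np.float64(0.10988128599886247))
(np.float64(125.20909230578015), np.float64(0.11858021794656613))
-45 [-0.0013  0.0381 -0.0343]
-51 [-0.0025  0.0724 -0.0724]
-57 [-0.0036  0.1025 -0.1139]
-63 [-0.0045  0.1281 -0.1583]
```

apply_moves:
  commands:
    - [0, 0.038, -0.034, 0, 0, 0]
    - [-0.002, 0.072, -0.072, 0, 0, 0]
    - [-0.004, 0.112, -0.128, 0, 0, 0]
    - [-0.004, 0.112, -0.128, 0, 0, 0]

```text
clock: 4.6
eef_pos: [0.589, 0.1893, 0.1923]
eef_rot: [[-0.707, -0.001, 0.707], [-0.001, 1.0, 0.001], [-0.707, 0.0, -0.707]]
ft_force: [0.2, 0.5, -0.4]
width: -0.001
```

Run:
```python
from h import *
o=ctrl.get_obs(); print(o['clock'],o['eef_pos'],tcp(-59),o['ft_force'])
p=o['eef_pos'];pre=tcp(15)+np.array([-.09,0,.09]); print('retr->pre',(pre-p)/.2,(tcp(15)-pre)/.2)
```

```text
4.6 [0.589  0.1893 0.1923] [0.5891 0.1899 0.1925] [ 0.2209  0.4932 -0.4375]
retr->pre [-0.4303 -0.5436  0.6719] [ 0.45  0.   -0.45]
```

Retract along the tool axis, then shift across and view.

apply_moves:
  commands:
    - [-0.15, 0, 0.15, 0, 0, 0]
    - [-0.3, 0, 0.3, 0, 0, 0]
    - [-0.45, 0, 0.45, 0, 0, 0]
    - [-0.45, -0.2, 0.6, 0, 0, 0]
    - [-0.43, -0.4, 0.67, 0, 0, 0]
    - [-0.43, -0.545, 0.67, 0, 0, 0]
    - [-0.43, -0.545, 0.67, 0, 0, 0]
    - [-0.43, -0.545, 0.67, 0, 0, 0]

```text
clock: 5.6
eef_pos: [0.5027, 0.0807, 0.3264]
eef_rot: [[-0.707, -0.001, 0.707], [-0.0, 1.0, 0.001], [-0.707, 0.001, -0.707]]
ft_force: [0.3, 0.5, 1.0]
width: -0.0
```

Run:
```python
from h import *
o=ctrl.get_obs(); print(o['clock'],o['eef_pos'],o['ft_force'])
d=ctrl.get_image('wrist')
cv2.imwrite('pics/w5.png',cv2.resize(d['img'][::-1,::-1,::-1],(800,600),interpolation=2))
```

```text
5.6 [0.5027 0.0807 0.3264] [0.344  0.5387 0.9549]
```

View pics/w5.png

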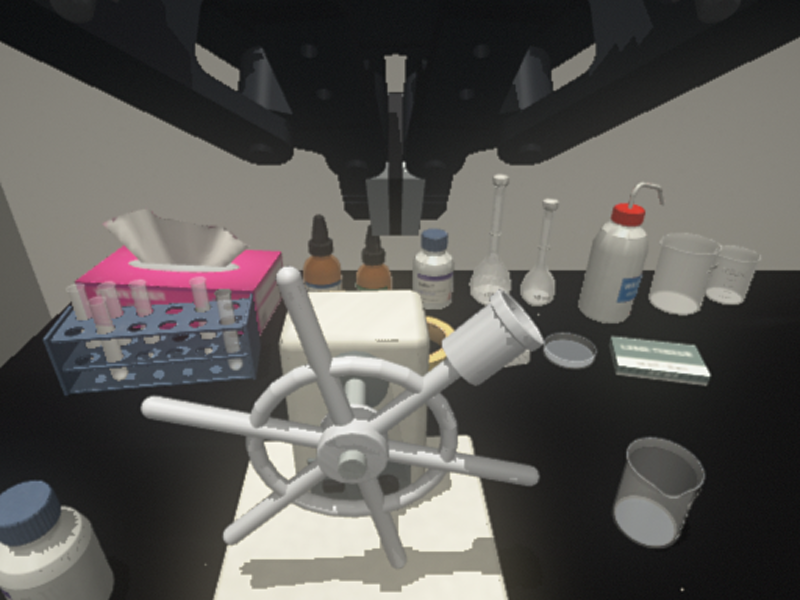

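Run:
```python
from h import *
o=ctrl.get_obs();d=ctrl.get_image('wrist');E=wE(d,o)
for t,k in [((290,278),300),((152,406),240),((232,535),180),((399,560),120),((530,475),60)]:
    a,r=ang(onplane(d,unz(*t),H,xr,E)); print((a-k+180)%360-180,r)
p=tcp(15)+np.array([-.09,0,.09])
g=tcp(10);print((g-p)/.2)
for f in (2,-6,-14,-22,-30,-38,-42,-46): print(f,(tcp(f)-g)/.2)
```

```text
47.55972222939039 0.10823290223632519
45.917995587018254 0.10849381085333788
44.96810826643798 0.11026219370176414
45.09765811315859 0.1124610951757536
45.76985044829553 0.11205225239017774
[ 0.4485  0.0417 -0.4407]
2 [-0.0024  0.0679  0.0071]
-6 [-0.0048  0.1362  0.0048]
-14 [-0.0071  0.2035 -0.0071]
-22 [-0.0094  0.2685 -0.0282]
-30 [-0.0116  0.3299 -0.0582]
-38 [-0.0135  0.3865 -0.0964]
-42 [-0.0145  0.4127 -0.1184]
-46 [-0.0153  0.4373 -0.1422]
```

apply_moves:
  commands:
    - [0, 0.04, 0, 0, 0, 0]
    - [0.15, 0.04, -0.15, 0, 0, 0]
    - [0.3, 0.04, -0.3, 0, 0, 0]
    - [0.45, 0.04, -0.45, 0, 0, 0]
    - [0.45, 0.04, -0.44, 0, 0, 0]
    - [0.45, 0.04, -0.44, 0, 0, 0]

```text
clock: 6.45
eef_pos: [0.5928, 0.0892, 0.2389]
eef_rot: [[-0.706, -0.002, 0.708], [-0.001, 1.0, 0.002], [-0.708, 0.0, -0.706]]
ft_force: [-0.3, -0.4, 0.6]
width: -0.0
```

apply_moves:
  commands:
    - [0, 0.068, 0.007, 0, 0, 0]
    - [0, 0.136, 0.005, 0, 0, 0]
    - [-0.007, 0.203, -0.007, 0, 0, 0]
    - [-0.01, 0.268, -0.028, 0, 0, 0]
    - [-0.012, 0.33, -0.058, 0, 0, 0]
    - [-0.013, 0.359, -0.076, 0, 0, 0]
    - [-0.013, 0.359, -0.076, 0, 0, 0]

```text
clock: 7.32
eef_pos: [0.5901, 0.1608, 0.2244]
eef_rot: [[-0.706, -0.002, 0.709], [-0.001, 1.0, 0.002], [-0.709, 0.001, -0.706]]
ft_force: [0.3, 1.1, 0.2]
width: -0.002
```

Run:
```python
from h import *
o=ctrl.get_obs(); print(o['clock'],o['eef_pos'],tcp(-34),o['ft_force'])
d=ctrl.get_image('wrist')
cv2.imwrite('pics/w6.png',cv2.resize(d['img'][::-1,::-1,::-1],(800,600),interpolation=2))
a=ctrl.get_image('top')['img'][115:255,125:330,::-1]; cv2.imwrite('pics/t6.png',cv2.resize(a,None,fx=3.9,fy=3.9,interpolation=2))
```

```text
7.325 [0.5901 0.1608 0.2244] [0.5901 0.1607 0.2232] [0.3252 1.0893 0.2327]
```

View pics/w6.png

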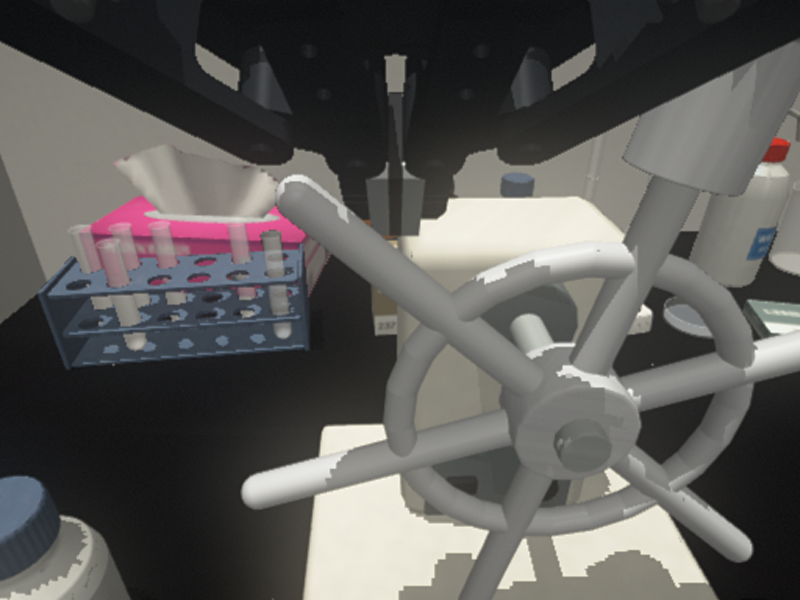

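View pics/t6.png

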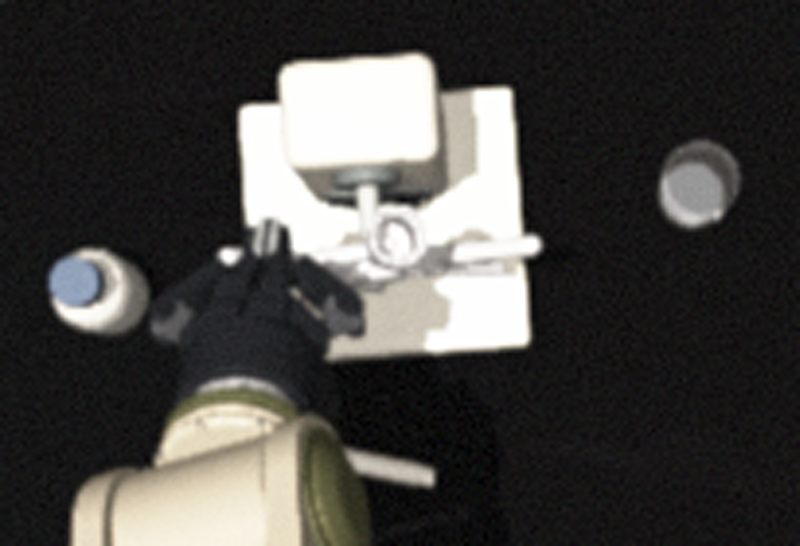

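Run:
```python
from h import *
g=tcp(-34)
for f in (-38,-42,-43,-44,-45): print(f,(tcp(f)-g)/.2)
```

```text
-38 [-0.001   0.0277 -0.0201]
-42 [-0.0019  0.0538 -0.0421]
-43 [-0.0021  0.0601 -0.0479]
-44 [-0.0023  0.0663 -0.0538]
-45 [-0.0025  0.0724 -0.0597]
```

apply_moves:
  commands:
    - [-0.001, 0.015, -0.01, 0, 0, 0]
    - [-0.001, 0.028, -0.02, 0, 0, 0]
    - [-0.002, 0.041, -0.031, 0, 0, 0]
    - [-0.002, 0.054, -0.042, 0, 0, 0]
    - [-0.002, 0.06, -0.048, 0, 0, 0]
    - [-0.002, 0.06, -0.048, 0, 0, 0]
    - [-0.002, 0.06, -0.048, 0, 0, 0]

```text
clock: 8.3
eef_pos: [0.5899, 0.1722, 0.2133]
eef_rot: [[-0.707, -0.001, 0.707], [-0.0, 1.0, 0.001], [-0.707, 0.0, -0.707]]
ft_force: [1.1, 0.5, 0.3]
width: 0.001
```

Run:
```python
from h import *
o=ctrl.get_obs(); print(o['clock'],o['eef_pos'],tcp(-43),o['ft_force'])
d=ctrl.get_image('wrist')
np.save('w7.npy',d['img'])
cv2.imwrite('pics/w7.png',cv2.resize(d['img'][::-1,::-1,::-1],(800,600),interpolation=2))
a=ctrl.get_image('top')['img'][115:255,125:330,::-1]; cv2.imwrite('pics/t7.png',cv2.resize(a,None,fx=3.9,fy=3.9,interpolation=2))
```

```text
8.3 [0.5899 0.1722 0.2133] [0.5897 0.1727 0.2137] [1.0999 0.4527 0.3485]
```

View pics/w7.png

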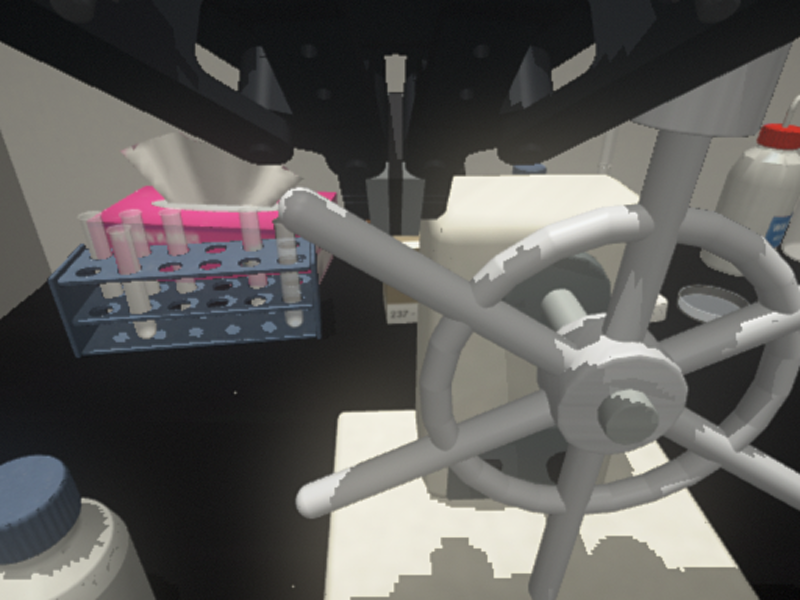

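View pics/t7.png

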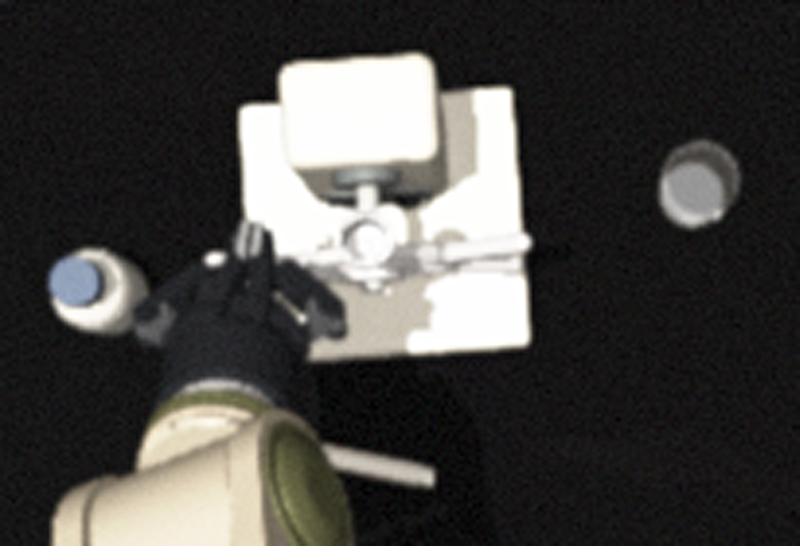

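apply_moves:
  commands:
    - [-0.15, 0, 0.15, 0, 0, 0]
    - [-0.3, 0, 0.3, 0, 0, 0]
    - [-0.45, 0, 0.45, 0, 0, 0]
    - [-0.7, -0.15, 0.6, 0, 0, 0]
    - [-0.95, -0.335, 0.73, 0, 0, 0]
    - [-0.95, -0.335, 0.73, 0, 0, 0]

```text
clock: 9.15
eef_pos: [0.3983, 0.1043, 0.3619]
eef_rot: [[-0.703, 0.001, 0.711], [0.0, 1.0, -0.0], [-0.711, 0.0, -0.703]]
ft_force: [0.3, 1.0, 0.6]
width: -0.002
```

apply_moves:
  commands:
    - [0, 0, 0, 0, 0, 0]
    - [0, 0, 0, 0, 0, 0]
    - [0, 0, 0, 0, 0, 0]
    - [0, 0, 0, 0, 0, 0]
  claw: 1

```text
clock: 9.65
eef_pos: [0.4002, 0.1055, 0.3586]
eef_rot: [[-0.708, -0.002, 0.706], [-0.001, 1.0, 0.001], [-0.706, 0.0, -0.708]]
ft_force: [-0.0, 0.2, -0.3]
width: 0.845
```

Run:
```python
from h import *
o=ctrl.get_obs(); print(o['clock'],o['eef_pos'],o['qd'],o['width'])
d=ctrl.get_image('wrist')
cv2.imwrite('pics/w8.png',cv2.resize(d['img'][::-1,::-1,::-1],(800,600),interpolation=2))
```

```text
9.65 [0.4002 0.1055 0.3586] [-0.0039 -0.0089  0.0013  0.0025  0.0012 -0.0023] 0.8452581151545518
```

View pics/w8.png

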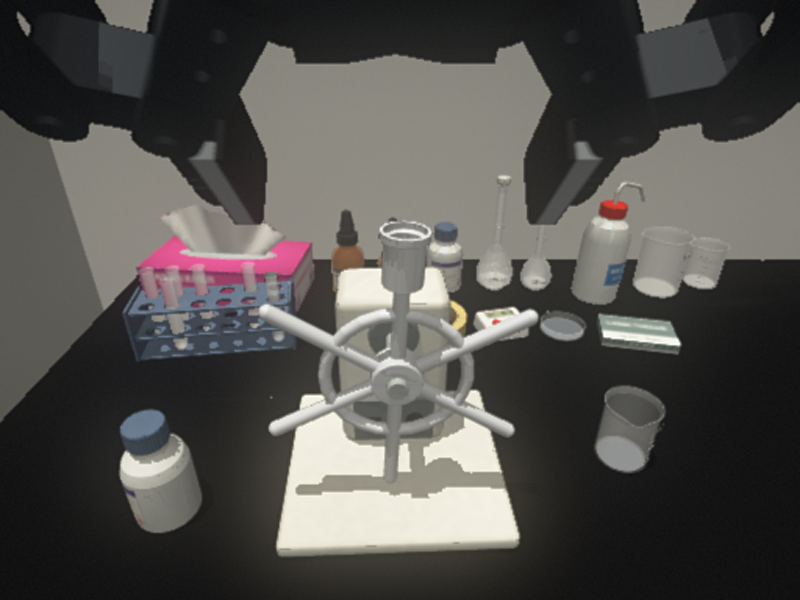

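```bash
cat > m.py <<'E'
from h import *
o=ctrl.get_obs();d=ctrl.get_image('wrist');E=wE(d,o)
I=d['img'][::-1,::-1,::-1][130:330,140:370]
cv2.imwrite(__import__('sys').argv[1],cv2.resize(I,None,fx=3,fy=3,interpolation=cv2.INTER_CUBIC))
E
cat > m2.py <<'E'
from h import *
def run(L):
    o=ctrl.get_obs();d=ctrl.get_image('wrist');E=wE(d,o)
    P=[]
    for (u,v),k,r in L:
        uv=(511-(140+(u+.5)/3-.5),383-(130+(v+.5)/3-.5))
        p=onplane(d,uv,H,xr,E);P.append(p)
        a,rr=ang(p);print(k,(a-k+180)%360-180,rr)
    # fit: 2D similarity-free: rotation + translation
    A=np.array([[-r*np.sin(np.radians(k)),r*np.cos(np.radians(k))] for _,k,r in L])
    B=np.array([[p@yr,p[2]] for p in P])
    Ac=A-A.mean(0);Bc=B-B.mean(0)
    M=Ac.T@Bc; th=np.degrees(np.arctan2(M[0,1]-M[1,0],M[0,0]+M[1,1]))
    print('wheel angle',-th,'centre',B.mean(0)-A.mean(0)@[[np.cos(np.radians(th)),np.sin(np.radians(th))],[-np.sin(np.radians(th)),np.cos(np.radians(th))]],H@yr)
E
python3 m.py pics/z8.png
```

```text
(no output)
```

View pics/z8.png

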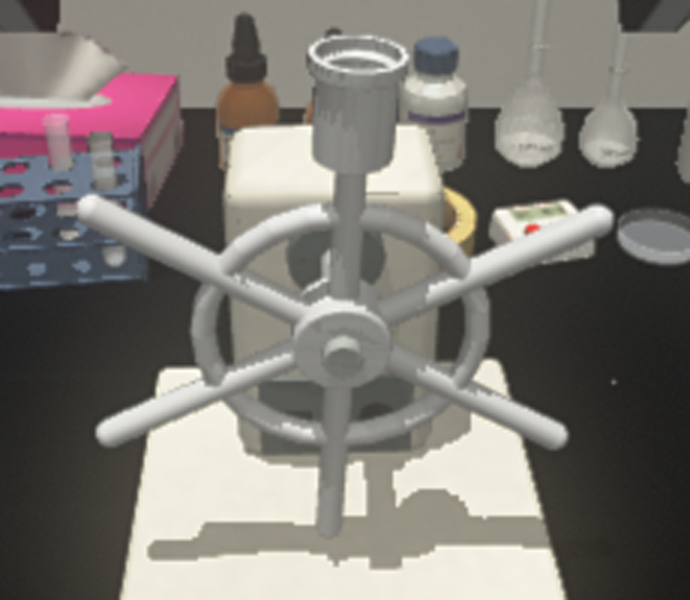

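Run:
```python
from m2 import run
run([((90,208),-60,.109),((600,219),60,.109),((109,432),-120,.109),((557,435),120,.109),((329,527),180,.109),((358,60),0,.12)])
```

```text
-60 3.5496065554556253 0.1081793986010566
60 3.0933965952599465 0.11309661681598991
-120 2.072492435399397 0.10791826315484077
120 1.2001881618772359 0.11246877382312799
180 1.3224955706373294 0.11120263185222706
0 4.070305873891954 0.11756940352152362
wheel angle -2.564951312246277 centre [0.0826 0.1495] 0.08538866457054323
```

Run:
```python
from h import *
o=ctrl.get_obs();p=o['eef_pos'];print(p)
pre=tcp(-34)+np.array([-.09,0,.09]);print((pre-p)/.2)
g=tcp(-34)
for f in (-40,-43,-44,-45,-45.6): print(f,(tcp(f)-g)/.2)
```

```text
[0.4001 0.1053 0.3591]
[ 0.5003  0.2769 -0.2292]
-40 [-0.0014  0.0409 -0.0309]
-43 [-0.0021  0.0601 -0.0479]
-44 [-0.0023  0.0663 -0.0538]
-45 [-0.0025  0.0724 -0.0597]
-45.6 [-0.0027  0.076  -0.0634]
```

apply_moves:
  commands:
    - [0, 0.1, 0, 0, 0, 0]
    - [0, 0.2, 0, 0, 0, 0]
    - [0.1, 0.277, -0.05, 0, 0, 0]
    - [0.2, 0.277, -0.1, 0, 0, 0]
    - [0.35, 0.277, -0.15, 0, 0, 0]
    - [0.5, 0.277, -0.23, 0, 0, 0]
    - [0.5, 0.277, -0.23, 0, 0, 0]
  claw: 0

```text
clock: 10.68
eef_pos: [0.5007, 0.1603, 0.3115]
eef_rot: [[-0.71, -0.0, 0.705], [-0.0, 1.0, 0.0], [-0.705, -0.0, -0.71]]
ft_force: [-0.8, 0.3, -0.7]
width: 0.001
```

apply_moves:
  commands:
    - [0.15, 0, -0.15, 0, 0, 0]
    - [0.3, 0, -0.3, 0, 0, 0]
    - [0.45, 0, -0.45, 0, 0, 0]
    - [0.45, 0, -0.45, 0, 0, 0]
    - [0.45, 0, -0.45, 0, 0, 0]

```text
clock: 11.3
eef_pos: [0.5896, 0.1608, 0.2244]
eef_rot: [[-0.706, -0.001, 0.708], [-0.001, 1.0, 0.001], [-0.708, 0.0, -0.706]]
ft_force: [0.2, -0.5, 0.5]
width: 0.001
```

Run:
```python
from h import *
o=ctrl.get_obs();p=o['eef_pos'];print(o['clock'],p,tcp(-34),o['width'],o['ft_force'])
for f in (-40,-43,-45.6): print(f,(tcp(f)-p)/.2)
```

```text
11.3 [0.5896 0.1608 0.2244] [0.5901 0.1607 0.2232] 0.0009755272384170383 [ 0.1935 -0.4961  0.4529]
-40 [ 0.0012  0.0403 -0.0369]
-43 [ 0.0005  0.0595 -0.0539]
-45.6 [-0.0001  0.0755 -0.0694]
```

Same state as after the earlier −34° stop; push to −45.6.

apply_moves:
  commands:
    - [0, 0.04, -0.031, 0, 0, 0]
    - [-0.002, 0.06, -0.048, 0, 0, 0]
    - [-0.002, 0.066, -0.054, 0, 0, 0]
    - [-0.002, 0.072, -0.06, 0, 0, 0]
    - [-0.002, 0.076, -0.063, 0, 0, 0]
    - [-0.002, 0.076, -0.063, 0, 0, 0]
    - [-0.002, 0.076, -0.063, 0, 0, 0]

```text
clock: 12.18
eef_pos: [0.5897, 0.1758, 0.2109]
eef_rot: [[-0.707, -0.001, 0.707], [-0.0, 1.0, 0.001], [-0.707, 0.0, -0.707]]
ft_force: [0.3, -0.2, 1.9]
width: 0.004
```

apply_moves:
  commands:
    - [-0.15, 0, 0.15, 0, 0, 0]
    - [-0.3, 0, 0.3, 0, 0, 0]
    - [-0.45, 0, 0.45, 0, 0, 0]
    - [-0.7, -0.15, 0.6, 0, 0, 0]
    - [-0.95, -0.35, 0.74, 0, 0, 0]
    - [-0.95, -0.35, 0.74, 0, 0, 0]

```text
clock: 12.92
eef_pos: [0.3978, 0.1049, 0.3609]
eef_rot: [[-0.704, 0.0, 0.711], [0.0, 1.0, -0.0], [-0.711, 0.0, -0.704]]
ft_force: [-0.5, -0.0, -0.8]
width: -0.0
```

apply_moves:
  commands:
    - [0, 0, 0, 0, 0, 0]
    - [0, 0, 0, 0, 0, 0]
    - [0, 0, 0, 0, 0, 0]
    - [0, 0, 0, 0, 0, 0]
  claw: 1

```text
clock: 13.42
eef_pos: [0.3998, 0.1061, 0.3581]
eef_rot: [[-0.708, -0.002, 0.706], [-0.001, 1.0, 0.001], [-0.706, 0.0, -0.708]]
ft_force: [-0.2, -0.4, 0.0]
width: 0.846
```

```bash
python3 m.py pics/z9.png
```

```text
(no output)
```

View pics/z9.png

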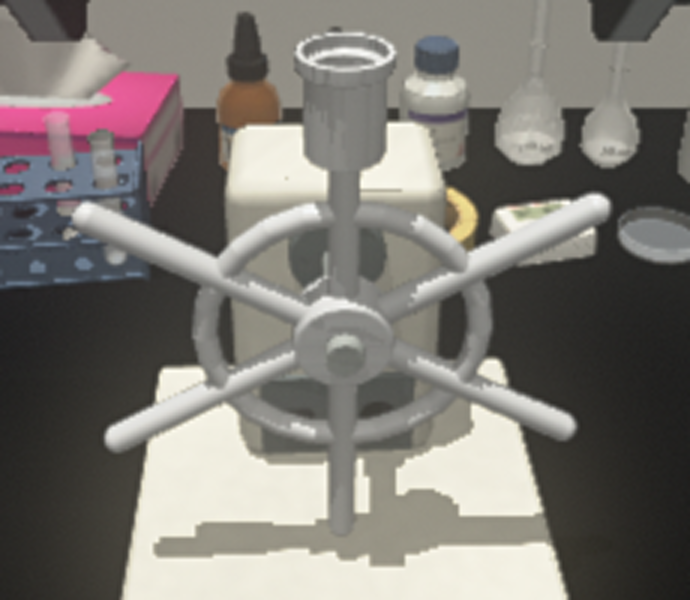

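Run:
```python
from m2 import run
run([((84,215),-60,.109),((597,208),60,.109),((117,438),-120,.109),((566,427),120,.109),((341,526),180,.109),((346,55),0,.12)])
from h import *
o=ctrl.get_obs();d=ctrl.get_image('wrist');E=wE(d,o)
# vertical line prediction and symmetric checks
T=ctrl.get_image('top');cv2.imwrite('pics/t9.png',cv2.resize(T['img'][115:255,125:330,::-1],None,fx=3.9,fy=3.9,interpolation=2))
for t in (-3,0,3):
    s=lambda r,k:H+r*np.array([0,0,np.cos(np.radians(t+k))])-r*np.sin(np.radians(t+k))*yr
    q=[(511-u+.5-140)*3-.5 for u in [proj(d,s(.12,0),E)[0],proj(d,s(.109,180),E)[0]]]
    print(t,'predicted z-picture columns mouth,bottom',q,'diff',q[0]-q[1])
    P=proj(T,s(.12,0)); print('  top px mouth',(P[0]-125+.5)*3.9-.5,(P[1]-115+.5)*3.9-.5)
```

```text
-60 0.8156257251471857 0.10888799123348572
60 0.8019832280694459 0.11288538297720115
-120 -0.6700242178555698 0.10830780714661131
120 -0.9929410735048236 0.11329937411823314
180 -1.144261515805681 0.11203911976576093
0 1.7140408214506238 0.11829732005593413
wheel angle -0.10673067361268641 centre [0.0826 0.1493] 0.08538866457054323
-3 predicted z-picture columns mouth,bottom [np.float64(317.1835910079845), np.float64(348.4646714431324)] diff -31.281080435147885
  top px mouth 344.63422429271986 237.1131162217437
0 predicted z-picture columns mouth,bottom [np.float64(335.5021553727241), np.float64(335.90923953070296)] diff -0.4070841579788862
  top px mouth 355.38836859900766 236.38154766265265
3 predicted z-picture columns mouth,bottom [np.float64(353.8017481098282), np.float64(323.34411376471274)] diff 30.45763434511548
  top px mouth 366.1972442901436 235.72825791921738
```

View pics/t9.png

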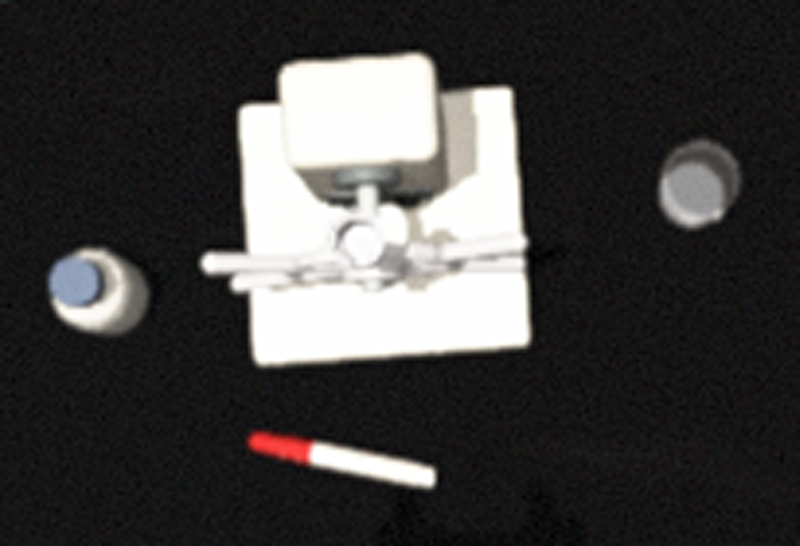

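```bash
python3 -c "
from station import ctrl
print(ctrl.get_obs()['clock']);print(ctrl.sign_off())"
```

```text
13.625
the job is handed in; nothing more can be done
None
```

The tube cup now points straight up to within about 1°, and the job is handed in. It took 13.6 s of the 58 s allowed.

- **Pushing:** With the closed fingertips I turned the wheel counter-clockwise from about 107°. I pushed one plain spoke round until the cup was at about 46°. I then pushed the next plain spoke to about 2.6°, backed off to look, and nudged that same spoke the rest of the way. I never pushed the cup, and the wrist force reading stayed below about 2 N.
- **Final angle:** A fit to five spoke tips and the cup mouth in the wrist picture gave about 0.1° from upright. The estimates disagree slightly:
  - Single points scatter by -1.1° to +1.7°.
  - The line from mouth to bottom spoke gives about +0.5°.
  - The top view suggests about +1.3°, with coarser pixels.
- **Surroundings:** The rotator, bottle, beaker and pen are in the same pixel positions in the top view before and after. The arm stands clear with the gripper open, touching nothing.

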